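# Shorten a returned telescopic pole by one hole

### The job

The telescopic pole lying in the cradle has to be one hole shorter before it goes back into its carton. Press the violet snap button flush, slide the collar along the pole towards its rubber-footed end, and let the button snap up in the very next hole, not a later one; work gently, without forcing the collar against its lock, and leave the tape roll, the pen cup and the parcel where they are.

Things in the scene. Friction and masses are not known exactly. Their poses are not given: they have to be found in the camera images.
- pole: cradle and thin aluminium tube (22 mm) of the pole, fixed, level, axis 45 mm above the counter. Origin: on the counter under the axis, about below the button at the start. y axis: along the pole towards the black rubber foot at y = 390 mm; x across, z up. A black clamp, 80 mm tall, 60 mm wide across the pole, stands at y 235 to 265 mm. White outer tube (29 mm) on the -y side, to y = -375 mm
- sleeve (a joint): slide of collar and white outer tube along the pole's +y, m; 0 (within 1 mm) at the start, locked in the first hole. The next hole is hidden under the collar, anywhere from 28 to 52 mm on (uneven first gap); the one after is 40 mm further. Sliding takes 4 to 8 N. In a hole: about 1 mm of play, then locked; over 25 N on collar and button is forcing it
- button (a joint): press of the violet button, m: 0 up (locked, top 5 mm above the collar's top), 0.005 flush, stop 0.0055; catch free beyond 0.004. Spring: 4 N at first, 8 N at flush. 3 mm or more off a hole the tube wall itself keeps it down at 0.004 with no finger on it; at the next hole it springs up to 0 unless held down, and if held down it passes the hole
- button_top (a point): centre of the top of the violet button, 26 mm wide across the pole by 32 mm along it, 70 mm above the counter when up. It rides on the collar. Its axes are those of the pole.
- ledge_foot (a point): on the black collar's flat top (40 mm across, 76 mm along the pole, 65 mm above the counter), at the foot of the white thumb ledge, button side. The ledge is an upright wall 40 mm wide, 8 mm thick, 20 mm tall (top 85 mm up) at the button's +y end, 19 mm from the button's centre; a fingertip on or just above the button can push the collar to +y by it. Axes as the pole's
- tape_center (a point): centre of the roll of brown tape, 100 mm across, 48 mm tall, hole 76 mm, standing flat; leave alone
- pencup_center (a point): middle of the black pen cup, 72 mm across, 95 mm tall (pens to 155 mm); leave alone
- parcel_center (a point): centre of the small cardboard parcel, 130 x 100 x 70 mm; leave alone

How it is judged:
By the outcome, as a careful person would: the job done as asked, in the order asked, and still so for the second after the job is handed in, with the robot touching nothing.
It also fails if it takes over 64 s, if anything falls off the work surface, if the arm or the gripper's body presses on something with over 40 N, if the wrist force passes 120 N, or if a joint passes its speed limit or range.

### The arm

A 6-joint arm with a two-finger parallel gripper is mounted at the origin on the work surface. World frame = base frame: x ahead of the robot, y to its left, z up, the work surface at z = 0. Lengths are in m, angles in rad, forces in N, time in s.
With the tool pointing down it reaches from about 0.3 to 0.825 m from the base axis. Payload 5.4 kg.
Tool frame: the origin (TCP) lies at the very end of the fingers, on their centre line; the grasp point (between the pads) lies 19 mm behind it; z points along the fingers, y is the line along which they close (so a half turn about z gives the same grasp; the last joint's range is limited). The gripper opens to 92 mm and grips with 3 to 60 N. Pads are 20 mm wide; open, the fingers measure 128 mm over their backs; the gripper's body (75 mm by 189 mm) begins 69 mm behind the grasp point.
Start: joints at [-0.21, 0.158, 1.597, -0, 1.386, -0.21], TCP at [0.575, -0, 0.215] pointing down, gripper open.
Joint ranges: [-2.91, 2.91], [-0.94, 2.29], [0.18, 2.7], [-1.29, 4.43], [0.17, 2.64], [-3, 3]. Speed limits (rad/s): [2.57, 2.57, 3.14, 3.14, 3.14, 3.14].

### API

Orientations are given as a rotation vector (axis times angle).
In Python, from bench import readout, viewer, job gives the robot as it stands. The module is installed in compiled form; this text tells all that it offers.
- The arm moves only by the tool jog_arm, never from a script. Its argument "targets" is a list that holds one entry, the list of rows, each a list of 7 numbers: the shift along the world's x, y, z in m, then the turn, a rotation vector about the world's x, y, z in rad, then the opening, from -1 (shut) to 1 (fully open). A call has 1 to 20 rows; each row shifts and turns the commanded pose from where the row before left it; what a row does not reach is not made up. A row lasts 1/8 s, in which the tool goes at most 62.5 mm and 10.7 degrees, less where a joint would pass 70% of its speed; a pose out of reach is approached as far as the arm can. A call with a gripper value outside its range is refused whole. The fingers move at their own pace and stop on an object; "squeeze" is the grip in N (left out, the last holds). Time passes only in rows, so rows that do not move let the fingers close. It gives the time, the measured TCP pose, the force, the opening and the grip force at its end, in the units of the state.
- readout.state(): the state, without advancing time (a new reading comes with each control period).
- viewer.get_image(name): name is "scene" or "side" or "wrist"; returns (picture, depth): 384x512x3 uint8, red, green, blue; 384x512 float32, m along the optical axis (not along the pixel's ray), 0 where there is no reading.
- viewer.camera_model(name): a dict with "vfov" (degrees; the focal length in pixels is half the picture's height over the tangent of half this angle, whatever the lens; pixels are square), "cx", "cy" (the principal point, pixels), "origin" and "orientation" of the camera in the world. Camera axes: x right, y up, looking along -z (the intrinsics and any distortion apply to the point x, -y, -z); pixel columns grow to the right and rows downward; lengths in m; the calibration is good to about 2 mm. A picture is of the moment at which its call begins: read the wrist's pose just before it. camera_model takes no time and is no camera call; for the wrist camera it gives the pose at the moment of the call.
- job.close_job(): hands the job in; it is judged then, once.
The state is a dict: "clock": time; "joints": joint angles; "qvel": joint speeds; "effort": joint torques, N m; "position": TCP position; "ee_rot": TCP orientation; "force": force on the tool from outside, world axes, zero at the start; "torque": the same for the moment, N m; "width": opening from 0.0 (shut) to 1.0 (fully open); "grip_force": force on a finger pad.
Only numpy, scipy, OpenCV 4.12 (cv2) and the standard library are available. Lean on these libraries where they do the work, as an engineer would, in place of code of your own. Each camera call takes 0.05 s, during which the arm holds its last target. There are 200 camera calls.

## Working session

There is one attempt and no reset: what is moved stays moved. The work goes in short steps, Python scripts to look and compute and a tool call to move; the robot and the scene stay as the last step left them, time stands still between calls to the robot, and variables do not carry over. Pictures are saved under pics/ and viewed, at most 10 in all, crops included, and the job is handed in when it is done.

Besides the shell and the picture viewer there is one more tool, called after ">>>" as name(argument=value, ...), one argument or row to a line, values as JSON. jog_arm: Moves the arm, as the interface text tells. Its arguments: {"type":"object","properties":{"targets":{"type":"array","items":{"type":"array","items":{"type":"array","items":{"type":"number"}}}},"squeeze":{"type":"number"}},"required":["targets"]}

```bash
mkdir -p pics
cat > h.py <<'E'
import numpy as np,cv2
from scipy.spatial.transform import Rotation as R
from bench import readout,viewer,job
def grab(n,f=None):
    m=viewer.camera_model(n);p,d=viewer.get_image(n)
    if f: cv2.imwrite('pics/'+f,p[:,:,::-1])
    return m,p,d
def cloud(m,d):
    h,w=d.shape;f=h/2/np.tan(np.radians(m['vfov'])/2)
    v,u=np.mgrid[:h,:w].astype(float)
    k=m.get('distortion')
    P=np.stack([(u-m['cx'])/f*d,-(v-m['cy'])/f*d,-d],-1)
    o=np.array(m['orientation']);r=R.from_rotvec(o).as_matrix() if o.shape==(3,) else (o if o.shape==(3,3) else None)
    return P@r.T+np.array(m['origin'])
E
python3 - <<'E'
from h import *
print(readout.state())
ims=[]
for n in ['scene','side']:
    m,p,d=grab(n); print(n,m); ims.append(p)
    np.savez(n+'.npz',p=p,d=d,P=cloud(m,d))
    cv2.imwrite(f'pics/{n}0.png',p[:,:,::-1])
E
```

```text
{'clock': 0.0, 'joints': array([-2.10068420e-01,  1.59040765e-01,  1.59825282e+00,  1.81594506e-05,
        1.38617028e+00, -2.10128052e-01]), 'qvel': array([-0.00166133,  0.00067346,  0.00210398,  0.00026374,  0.0027244 ,
       -0.00032368]), 'effort': array([ 4.79022274e-04, -3.85570908e+01, -3.22103977e+01,  7.00944406e-02,
        3.78346047e-02, -1.56143192e-04]), 'position': array([5.74371871e-01, 1.36819800e-04, 2.13613257e-01]), 'ee_rot': array([-2.22026168e+00, -2.22038664e+00,  1.57492049e-03]), 'force': array([ 0.44472502, -0.42597142,  0.02288477]), 'torque': array([-0.01271886,  0.00210468,  0.01317255]), 'grip_force': 0.0, 'width': 1.0002784028834324}
scene {'vfov': 57.326691926112, 'cx': 254.78177472395524, 'cy': 195.66775140912105, 'origin': array([0.86913082, 0.48993553, 0.445418  ]), 'orientation': array([0.33358096, 1.24289228, 2.35119059])}
side {'vfov': 56.07337206785349, 'cx': 260.62439330733673, 'cy': 197.43366688250916, 'origin': array([0.18837383, 0.37378825, 0.51953912]), 'orientation': array([ 0.45416052, -0.9802965 , -2.10596362])}
```

View pics/scene0.png

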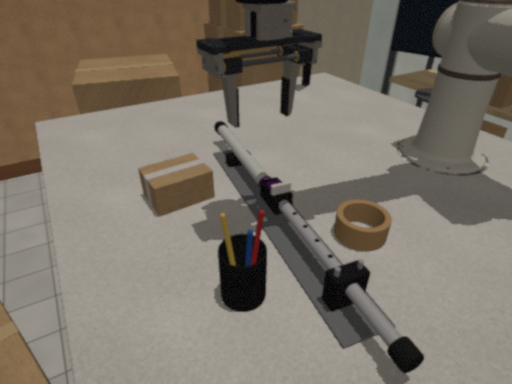

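View pics/side0.png

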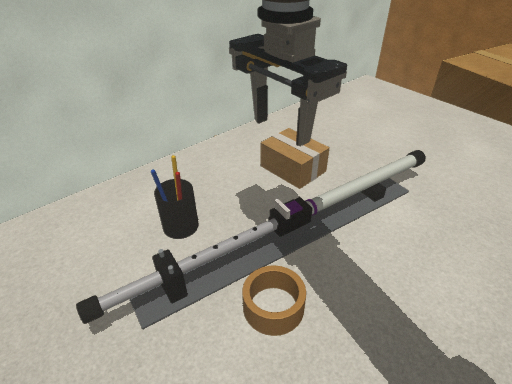

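The scene view shows the button at about (268,184), the white ledge at (280,188) and the rubber foot at (403,350). The side view shows the button at about (293,209), the ledge at (284,208), the foot at (90,309) and the far end at (417,158).

Run:
```python
from h import *
for n in ['scene','side']:
    z=np.load(n+'.npz');p=z['p'].astype(int);P=z['P'];d=z['d']
    print(n,'table z',np.median(P[330:380,200:300,2]) )
    hsv=cv2.cvtColor(z['p'],cv2.COLOR_RGB2HSV)
    v=(p[...,2]>p[...,1]+15)&(p[...,0]>p[...,1]+8)&(d>0)
    ys,xs=np.nonzero(v);print('violet',v.sum(),xs.min(),xs.max(),ys.min(),ys.max())
    Q=P[v];print(np.median(Q,0));top=Q[Q[:,2]>.066];print('top',len(top),top.mean(0) if len(top) else '', top.min(0),top.max(0))
    # pole: thin-tube points near collar line
    pts={'scene':[(403,350),(370,312),(315,242),(297,215),(250,160),(222,128),(281,187)],'side':[(90,309),(130,290),(215,247),(250,231),(350,186),(417,158),(284,208)]}[n]
    for u,w in pts: print((u,w),np.round(P[w,u],4))
    # points with z within (.052,.062) fit a line
    near=(P[...,2]>.05)&(P[...,2]<.062)&(d>0)&(p.min(-1)>110)
    print(near.sum())
```

```text
scene table z 0.0009509783353720269
violet 104 250 279 176 263
[ 0.54475395 -0.01333454  0.06763456]
top 69 [0.55958624 0.00865413 0.07022848] [ 0.52244254 -0.03552097  0.06600384] [0.69748293 0.1794293  0.08919435]
(403, 350) [0.5968 0.3693 0.0606]
(370, 312) [0.5863 0.3074 0.054 ]
(315, 242) [0.5654 0.1625 0.0564]
(297, 215) [0.549  0.089  0.0574]
(250, 160) [ 0.5238 -0.1299  0.0607]
(222, 128) [ 0.4999 -0.3278  0.0597]
(281, 187) [0.5428 0.0254 0.0803]
1831
side table z 0.0007707169713625506
violet 197 285 316 199 214
[ 0.52970226 -0.00787345  0.0701399 ]
top 136 [ 0.53400054 -0.00288954  0.07067269] [ 0.52255512 -0.01723651  0.06636141] [0.55013252 0.01483146 0.07275661]
(90, 309) [0.5776 0.3693 0.0577]
(130, 290) [0.5734 0.3101 0.0543]
(215, 247) [0.557  0.1619 0.0587]
(250, 231) [0.5482 0.0917 0.0578]
(350, 186) [ 0.5132 -0.1466  0.0586]
(417, 158) [ 0.4781 -0.3424  0.0597]
(284, 208) [0.5317 0.0249 0.0852]
3549
```

Run:
```python
from h import *
res=[]
for n in ['scene','side']:
    z=np.load(n+'.npz');p=z['p'].astype(int);P=z['P'];d=z['d']
    # tube ridge: per-y-bin points above .05 close to rough axis, outside collar/clamp
    X,Y,Z=P[...,0],P[...,1],P[...,2]
    rough=.5365+.139*(Y)
    pts=[]
    for y in np.r_[np.arange(-.30,-.06,.01),np.arange(.07,.2,.01)]:
        m=(abs(Y-y)<.006)&(abs(X-rough)<.03)&(d>0)&(Z>.045)&(Z<.066)
        if m.sum()>5:
            x=X[m];zz=Z[m];k=zz>np.percentile(zz,80);pts.append((y,x[k].mean(),zz.max()))
    pts=np.array(pts);a,b=np.polyfit(pts[:,0],pts[:,1],1);print(n,'slope',a,'x0',b)
    ax=np.array([a,1])/np.hypot(a,1);
    s=(X-b)*ax[0]+Y*ax[1];c=(X-b)*ax[1]-Y*ax[0]
    near=(abs(c)<.03)&(d>0)
    led=near&(Z>.076)&(Z<.09)&(abs(s)<.08);print('ledge s',np.percentile(s[led],[2,50,98]),'c',np.percentile(c[led],[2,50,98]),'z',np.percentile(Z[led],[50,98]),led.sum())
    v=(p[...,2]>p[...,1]+12)&(p[...,0]>p[...,1]+5)&near&(Z>.066)&(Z<.074)&(abs(s)<.05)
    print('btn s',np.percentile(s[v],[2,50,98]),'c',np.percentile(c[v],[2,50,98]),'z',np.percentile(Z[v],[2,50,98]),v.sum())
    foot=near&(Z>.04)&(s>.3);print('foot end',np.percentile(s[foot],99.5))
    tall=(Z>.09)&(Z<.16)&(X>.3)&(X<.9)&(Y>.05)&(Y<.4);print('pens',P[tall].min(0),P[tall].max(0))
```

```text
scene slope 0.133550509831994 x0 0.5393136695731061
ledge s [0.01818917 0.02480027 0.02723006] c [-0.01879178  0.00147933  0.01901425] z [0.08350781 0.08703753] 129
btn s [-0.03352983 -0.01086917  0.00254046] c [-0.01236936  0.00672124  0.01468767] z [0.06606708 0.07091821 0.07202234] 67
foot end 0.3877294197652101
pens [0.66277551 0.11977272 0.09003134] [0.73368811 0.19143143 0.15615235]
side slope 0.13537350042206586 x0 0.5366368460502322
ledge s [0.01909351 0.02526459 0.02718585] c [-0.01917677 -0.00213637  0.01908978] z [0.08459791 0.0872317 ] 123
btn s [-0.01616426 -0.00358497  0.01088765] c [-0.01309964 -0.00289323  0.01249897] z [0.06674775 0.07097402 0.07251144] 140
foot end 0.38745830436644774
pens [0.65988309 0.12091322 0.09001787] [0.73198252 0.19185288 0.15563625]
```

>>> jog_arm(
  targets=[
    [[-0.012,0.002,-0.03,0,0,-0.045,-1],[-0.012,0.002,-0.03,0,0,-0.045,-1],[-0.012,0,-0.03,0,0,-0.044,-1],[0,0,-0.025,0,0,0,-1],[0,0,0,0,0,0,-1],[0,0,0,0,0,0,-1],[0,0,0,0,0,0,-1],[0,0,0,0,0,0,-1]],
  ],
  squeeze=20,
)

```text
clock: 1.1
position: [0.5397, 0.0038, 0.1006]
ee_rot: [2.364, 2.067, 0.002]
force: [0.7, -0.2, 0.1]
width: 0.152
grip_force: 0.0
```

Run:
```python
from h import *
s=readout.state();print(s['position'],s['force'],R.from_rotvec(s['ee_rot']).as_matrix().round(3),s['width'])
m,p,d=grab('side','side1.png')
m,p2,d=grab('wrist')
cv2.imwrite('pics/c1.png',np.hstack([cv2.resize(p[120:280,190:390],(400,320),interpolation=cv2.INTER_CUBIC),cv2.resize(p2,(400,320))])[:,:,::-1])
```

```text
[0.53971496 0.00382012 0.10058777] [ 0.66370066 -0.18011509  0.1467465 ] [[ 0.134  0.991  0.002]
 [ 0.991 -0.134 -0.   ]
 [-0.     0.002 -1.   ]] 0.1516058722374804
```

View pics/c1.png

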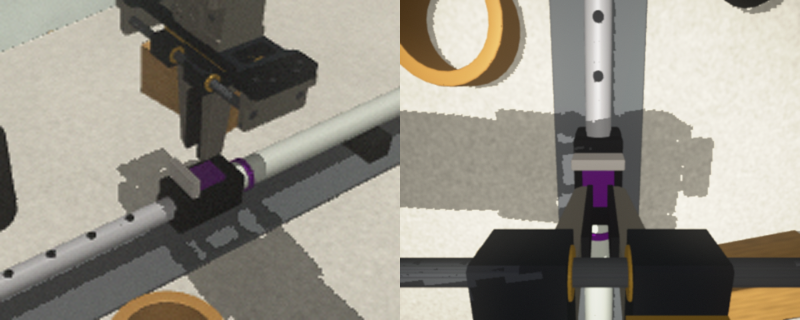

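The crop shows the closing fingers centred over the pole, behind the ledge (wrist part, ledge near (598,162), violet button near (598,188)). I'll go on down.

>>> jog_arm(
  targets=[
    [[-0.001,0,-0.012,0,0,0,-1],[0,0,-0.008,0,0,0,-1],[0,0,-0.005,0,0,0,-1],[0,0,0,0,0,0,-1],[0,0,0,0,0,0,-1]],
  ],
)

```text
clock: 1.82
position: [0.5382, 0.0039, 0.0748]
ee_rot: [2.365, 2.068, 0.0]
force: [0.2, 0.2, -0.7]
width: 0.008
grip_force: 0.0
```

>>> jog_arm(
  targets=[
    [[0,0,-0.001,0,0,0,-1],[0,0,-0.001,0,0,0,-1],[0,0,-0.001,0,0,0,-1],[0,0,0,0,0,0,-1]],
  ],
)

```text
clock: 2.33
position: [0.5379, 0.004, 0.0715]
ee_rot: [-2.365, -2.068, 0.0]
force: [0.6, 0.1, 0.3]
width: 0.005
grip_force: 0.0
```

>>> jog_arm(
  targets=[
    [[0,0,-0.001,0,0,0,-1],[0,0,-0.001,0,0,0,-1],[0,0,0,0,0,0,-1]],
  ],
)

```text
clock: 2.7
position: [0.5382, 0.004, 0.07]
ee_rot: [2.365, 2.068, 0.0]
force: [-1.7, 0.2, 3.7]
width: 0.007
grip_force: 2.0
```

>>> jog_arm(
  targets=[
    [[0,0,-0.001,0,0,0,-1],[0,0,-0.001,0,0,0,-1],[0,0,0,0,0,0,-1]],
  ],
)

```text
clock: 3.08
position: [0.5382, 0.0039, 0.0679]
ee_rot: [2.365, 2.068, 0.0]
force: [-1.2, 1.4, 6.4]
width: 0.004
grip_force: 2.9
```

>>> jog_arm(
  targets=[
    [[0,0,-0.001,0,0,0,-1],[0,0,-0.001,0,0,0,-1],[0,0,0,0,0,0,-1]],
  ],
)

```text
clock: 3.45
position: [0.5383, 0.004, 0.0661]
ee_rot: [2.365, 2.068, 0.0]
force: [-2.4, 0.2, 6.4]
width: 0.004
grip_force: 3.6
```

>>> jog_arm(
  targets=[
    [[0,0,-0.0007,0,0,0,-1],[0,0,0,0,0,0,-1]],
  ],
)

```text
clock: 3.7
position: [0.5382, 0.004, 0.0655]
ee_rot: [2.365, 2.068, 0.0]
force: [-1.8, 0.9, 7.7]
width: 0.006
grip_force: 3.8
```

>>> jog_arm(
  targets=[
    [[0.0001,0.001,-0.0003,0,0,0,-1],[0.0001,0.001,0,0,0,0,-1],[0,0,0,0,0,0,-1]],
  ],
)

```text
clock: 4.08
position: [0.5384, 0.0049, 0.0653]
ee_rot: [2.363, 2.067, -0.002]
force: [-3.6, -3.2, 7.3]
width: 0.004
grip_force: 3.9
```

>>> jog_arm(
  targets=[
    [[0.0001,0.0007,0,0,0,0,-1],[0.0001,0.0007,0,0,0,0,-1],[0,0,0,0,0,0,-1]],
  ],
)

```text
clock: 4.45
position: [0.5386, 0.0062, 0.0653]
ee_rot: [2.363, 2.067, -0.002]
force: [-3.7, -3.1, 8.1]
width: 0.004
grip_force: 3.9
```

>>> jog_arm(
  targets=[
    [[0.0001,0.0007,0,0,0,0,-1],[0.0001,0.0007,0,0,0,0,-1],[0,0,0,0,0,0,-1]],
  ],
)

```text
clock: 4.82
position: [0.5388, 0.0076, 0.0653]
ee_rot: [2.363, 2.067, -0.002]
force: [-3.4, -3.5, 7.8]
width: 0.006
grip_force: 3.9
```

>>> jog_arm(
  targets=[
    [[0.0001,0.001,0,0,0,0,-1],[0.0001,0.001,0,0,0,0,-1],[0,0,0,0,0,0,-1]],
  ],
)

```text
clock: 5.2
position: [0.539, 0.0097, 0.0653]
ee_rot: [2.363, 2.067, -0.002]
force: [-3.8, -3.2, 7.5]
width: 0.002
grip_force: 3.9
```

```bash
cat >> h.py <<'E'
def ledge():
    out=[]
    for n in ['scene','side']:
        m,p,d=grab(n);P=cloud(m,d);a,b={'scene':(.1336,.5393),'side':(.1354,.5366)}[n]
        X,Y,Z=P[...,0],P[...,1],P[...,2];ax=np.array([a,1])/np.hypot(a,1)
        s=(X-b)*ax[0]+Y*ax[1];c=(X-b)*ax[1]-Y*ax[0]
        led=(abs(c)<.02)&(d>0)&(Z>.08)&(Z<.09)&(abs(s-.04)<.06)&(p.min(-1)>90)
        out.append((led.sum(),np.percentile(s[led],[2,50,98]).round(4)))
    return out
E
python3 -c "
from h import *
print(ledge());s=readout.state();print(s['position'],s['force'])"
```

```text
[(np.int64(80), array([0.0244, 0.0301, 0.0326])), (np.int64(80), array([0.0227, 0.0292, 0.0324]))]
[0.53904001 0.00963922 0.06532484] [-4.0323589  -2.48358358  8.22712853]
```

>>> jog_arm(
  targets=[
    [[0.0001,0.001,0,0,0,0,-1],[0.0001,0.001,0,0,0,0,-1],[0.0001,0.001,0,0,0,0,-1],[0,0,0,0,0,0,-1]],
  ],
)

```text
clock: 5.8
position: [0.5394, 0.0127, 0.0654]
ee_rot: [2.363, 2.067, -0.002]
force: [-3.1, -3.9, 7.7]
width: 0.007
grip_force: 3.9
```

>>> jog_arm(
  targets=[
    [[0,0,0.002,0,0,0,-1],[0,0,0.002,0,0,0,-1],[0,0,0.002,0,0,0,-1],[0,0,0.002,0,0,0,-1],[0,0,0,0,0,0,-1]],
  ],
)

```text
clock: 6.42
position: [0.5392, 0.0138, 0.0727]
ee_rot: [2.365, 2.068, 0.0]
force: [0.1, -0.3, -0.8]
width: 0.005
grip_force: 0.0
```

```bash
python3 -c "
from h import *
print(ledge());s=readout.state();print(s['position'],s['force'])
m,p,d=grab('side');m,p2,d=grab('wrist')
cv2.imwrite('pics/c2.png',np.hstack([cv2.resize(p[160:260,220:345],(400,320),interpolation=cv2.INTER_CUBIC),cv2.resize(p2[100:340,106:406],(400,320))])[:,:,::-1])"
```

```text
[(np.int64(79), array([0.0274, 0.0333, 0.035 ])), (np.int64(83), array([0.0258, 0.0324, 0.0352]))]
[0.53905043 0.01382139 0.07254086] [-0.32641333 -0.07843132  0.53116826]
```

View pics/c2.png

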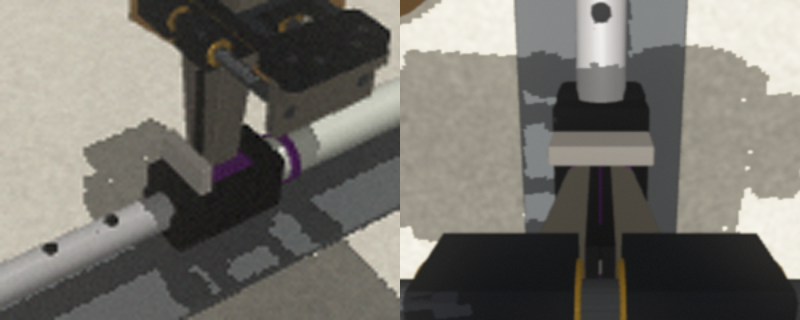

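The ledge at (600,145) in the wrist crop stands just ahead of the fingertip, and the button is held down by the tube wall, with the collar about 8 mm along. Next I'll push by the ledge.

>>> jog_arm(
  targets=[
    [[0.0001,0.001,0,0,0,0,-1],[0.0003,0.002,0,0,0,0,-1],[0.0003,0.002,0,0,0,0,-1],[0,0,0,0,0,0,-1]],
  ],
)

```text
clock: 7.12
position: [0.5396, 0.0175, 0.0726]
ee_rot: [2.363, 2.067, -0.004]
force: [-1.2, -5.9, 0.3]
width: 0.003
grip_force: 2.8
```

>>> jog_arm(
  targets=[
    [[0.0002,0.0015,0,0,0,0,-1],[0.0002,0.0015,0,0,0,0,-1],[0.0002,0.0015,0,0,0,0,-1],[0.0002,0.0015,0,0,0,0,-1]],
  ],
)

```text
clock: 7.62
position: [0.5403, 0.0228, 0.0726]
ee_rot: [2.363, 2.067, -0.005]
force: [-2.0, -8.2, 0.1]
width: 0.007
grip_force: 4.2
```

```bash
python3 -c "
from h import *
print(ledge());s=readout.state();print(s['position'],s['force'])"
```

```text
[(np.int64(75), array([0.0322, 0.039 , 0.041 ])), (np.int64(84), array([0.0341, 0.0388, 0.0414]))]
[0.54031113 0.02293694 0.07260501] [-1.26025922 -7.41147901  0.43473076]
```

>>> jog_arm(
  targets=[
    [[0.0002,0.0015,0,0,0,0,-1],[0.0002,0.0015,0,0,0,0,-1],[0.0002,0.0015,0,0,0,0,-1],[0.0002,0.0015,0,0,0,0,-1],[0.0001,0.001,0,0,0,0,-1],[0.0001,0.001,0,0,0,0,-1],[0.0001,0.001,0,0,0,0,-1],[0,0,0,0,0,0,-1]],
  ],
)

```text
clock: 8.72
position: [0.5415, 0.0319, 0.0726]
ee_rot: [2.363, 2.067, -0.005]
force: [-1.5, -7.9, -0.1]
width: 0.004
grip_force: 3.9
```

>>> jog_arm(
  targets=[
    [[0.0001,0.0007,0,0,0,0,-1],[0.0001,0.0007,0,0,0,0,-1],[0.0001,0.0006,0,0,0,0,-1]],
  ],
)

```text
clock: 9.1
position: [0.5417, 0.0337, 0.0726]
ee_rot: [2.363, 2.067, -0.005]
force: [-1.5, -7.7, -0.5]
width: 0.002
grip_force: 4.2
```

>>> jog_arm(
  targets=[
    [[0.0001,0.0005,0,0,0,0,-1],[0.0001,0.0005,0,0,0,0,-1],[0.0001,0.0005,0,0,0,0,-1]],
  ],
)

```text
clock: 9.48
position: [0.542, 0.0352, 0.0726]
ee_rot: [2.363, 2.067, -0.005]
force: [-2.4, -7.5, 0.6]
width: 0.003
grip_force: 4.3
```

>>> jog_arm(
  targets=[
    [[0.0001,0.0005,0,0,0,0,-1],[0.0001,0.0005,0,0,0,0,-1],[0,0.0005,0,0,0,0,-1]],
  ],
)

```text
clock: 9.85
position: [0.5422, 0.0368, 0.0726]
ee_rot: [2.363, 2.067, -0.005]
force: [-1.6, -7.4, 1.3]
width: 0.004
grip_force: 4.2
```

>>> jog_arm(
  targets=[
    [[0.0001,0.0005,0,0,0,0,-1],[0.0001,0.0005,0,0,0,0,-1],[0,0.0005,0,0,0,0,-1],[0.0001,0.0005,0,0,0,0,-1]],
  ],
)

```text
clock: 10.35
position: [0.5424, 0.0388, 0.0726]
ee_rot: [2.363, 2.067, -0.006]
force: [-2.0, -7.9, 1.2]
width: 0.005
grip_force: 4.1
```

>>> jog_arm(
  targets=[
    [[0.0001,0.0005,0,0,0,0,-1],[0.0001,0.0005,0,0,0,0,-1],[0,0.0005,0,0,0,0,-1],[0.0001,0.0005,0,0,0,0,-1]],
  ],
)

```text
clock: 10.85
position: [0.5427, 0.0408, 0.0726]
ee_rot: [2.363, 2.067, -0.006]
force: [-2.5, -7.9, 0.2]
width: 0.008
grip_force: 4.3
```

>>> jog_arm(
  targets=[
    [[0.0001,0.0005,0,0,0,0,-1],[0.0001,0.0005,0,0,0,0,-1],[0,0.0005,0,0,0,0,-1],[0.0001,0.0005,0,0,0,0,-1]],
  ],
)

```text
clock: 11.35
position: [0.543, 0.0428, 0.0726]
ee_rot: [2.363, 2.067, -0.006]
force: [-2.9, -9.0, 2.4]
width: 0.005
grip_force: 4.1
```

>>> jog_arm(
  targets=[
    [[0.0001,0.0005,0,0,0,0,-1],[0.0001,0.0005,0,0,0,0,-1],[0,0.0005,0,0,0,0,-1]],
  ],
)

```text
clock: 11.72
position: [0.5432, 0.0443, 0.0726]
ee_rot: [2.363, 2.067, -0.006]
force: [-2.4, -8.6, 1.4]
width: 0.003
grip_force: 4.1
```

>>> jog_arm(
  targets=[
    [[0.0001,0.0005,0,0,0,0,-1],[0.0001,0.0005,0,0,0,0,-1],[0,0.0005,0,0,0,0,-1],[0.0001,0.0005,0,0,0,0,-1]],
  ],
)

```text
clock: 12.22
position: [0.5435, 0.0463, 0.0726]
ee_rot: [2.363, 2.067, -0.006]
force: [-4.1, -8.1, 1.1]
width: 0.003
grip_force: 4.1
```

>>> jog_arm(
  targets=[
    [[0.0001,0.0005,0,0,0,0,-1],[0,0.0005,0,0,0,0,-1],[0,0.0005,0,0,0,0,-1],[0.0001,0.0005,0,0,0,0,-1]],
  ],
)

```text
clock: 12.72
position: [0.5437, 0.0483, 0.0726]
ee_rot: [2.363, 2.067, -0.005]
force: [-2.1, -7.7, 1.2]
width: 0.006
grip_force: 4.2
```

>>> jog_arm(
  targets=[
    [[0.0001,0.0005,0,0,0,0,-1],[0.0001,0.0005,0,0,0,0,-1],[0,0.0005,0,0,0,0,-1],[0.0001,0.0005,0,0,0,0,-1]],
  ],
)

```text
clock: 13.22
position: [0.544, 0.0505, 0.0726]
ee_rot: [2.363, 2.067, -0.005]
force: [-1.5, -8.1, 1.6]
width: 0.007
grip_force: 3.7
```

>>> jog_arm(
  targets=[
    [[0.0001,0.0005,0,0,0,0,-1],[0.0001,0.0005,0,0,0,0,-1],[0,0.0005,0,0,0,0,-1]],
  ],
)

```text
clock: 13.6
position: [0.5445, 0.0536, 0.0726]
ee_rot: [2.365, 2.068, -0.001]
force: [-1.0, -4.8, 1.3]
width: 0.006
grip_force: 2.5
```

```bash
python3 -c "
from h import *
print(ledge());s=readout.state();print(s['position'],s['force'])
m,p,d=grab('side');m,p2,d=grab('scene')
cv2.imwrite('pics/c3.png',np.hstack([cv2.resize(p[160:260,190:315],(400,320),interpolation=cv2.INTER_CUBIC),cv2.resize(p2[140:240,220:345],(400,320),interpolation=cv2.INTER_CUBIC)])[:,:,::-1])"
```

```text
[(np.int64(84), array([0.0659, 0.0703, 0.072 ])), (np.int64(89), array([0.0648, 0.0693, 0.0723]))]
[0.54444184 0.05360154 0.07253983] [-2.38400536 -4.68202901  0.58146807]
```

View pics/c3.png

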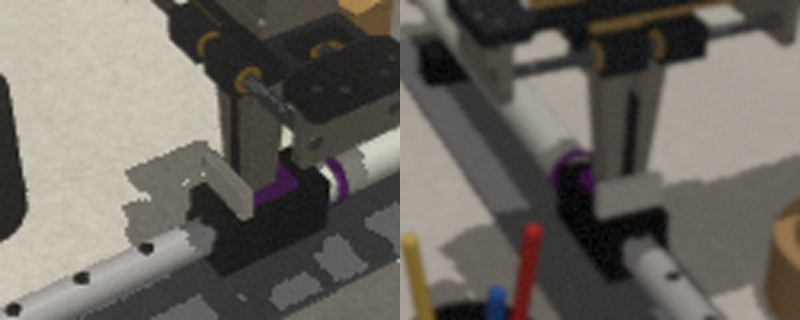

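The collar jumped ahead about 1.5 mm and the force dropped, which suggests the button fell into the hole. I'll back off a little along −y, lift and check the button's height.

>>> jog_arm(
  targets=[
    [[-0.0003,-0.002,0,0,0,0,-1],[-0.0003,-0.002,0.004,0,0,0,-1],[0,0,0.02,0,0,0,-1],[0,0,0.03,0,0,0,-1],[0,0,0.04,0,0,0,-1],[0,0,0,0,0,0,-1],[0,0,0,0,0,0,-1]],
  ],
)

```text
clock: 14.68
position: [0.5437, 0.05, 0.1661]
ee_rot: [-2.365, -2.067, 0.0]
force: [-0.1, 1.1, 0.8]
width: 0.003
grip_force: 0.0
```

```bash
python3 -c "
from h import *
print(ledge());s=readout.state();print(s['position'],s['force'])
ims=[]
for n,(a,b) in {'scene':(.1336,.5393),'side':(.1354,.5366)}.items():
    m,p,d=grab(n);P=cloud(m,d);ims.append(p);X,Y,Z=np.moveaxis(P,-1,0);q=p.astype(int);ax=np.array([a,1])/np.hypot(a,1)
    S=(X-b)*ax[0]+Y*ax[1];c=(X-b)*ax[1]-Y*ax[0]
    v=(q[...,2]>q[...,1]+12)&(q[...,0]>q[...,1]+5)&(abs(c)<.012)&(abs(S-.042)<.014)&(Z>.06)&(Z<.076)
    print(n,'violet z',np.percentile(Z[v],[10,50,90]),'s',np.percentile(S[v],[2,50,98]),v.sum())
    k=(abs(c)<.018)&(S>.077)&(S<.087)&(Z>.06)&(Z<.07)&(d>0);print('collar top z',np.median(Z[k]),k.sum())
cv2.imwrite('pics/c4.png',np.hstack([cv2.resize(ims[1][160:260,190:315],(400,320),interpolation=cv2.INTER_CUBIC),cv2.resize(ims[0][140:240,220:345],(400,320),interpolation=cv2.INTER_CUBIC)])[:,:,::-1])"
```

```text
[(np.int64(83), array([0.0641, 0.07  , 0.0725])), (np.int64(98), array([0.0647, 0.0696, 0.0724]))]
[0.54301496 0.05003414 0.1650919 ] [-0.05105758 -0.56959018 -1.34075552]
scene violet z [0.07002022 0.07119021 0.07204479] s [0.02932401 0.03590102 0.04452873] 59
collar top z 0.06474013124233066 70
side violet z [0.06944712 0.07091733 0.07204831] s [0.02980543 0.04201718 0.05447967] 141
collar top z 0.06518995926177584 59
```

View pics/c4.png

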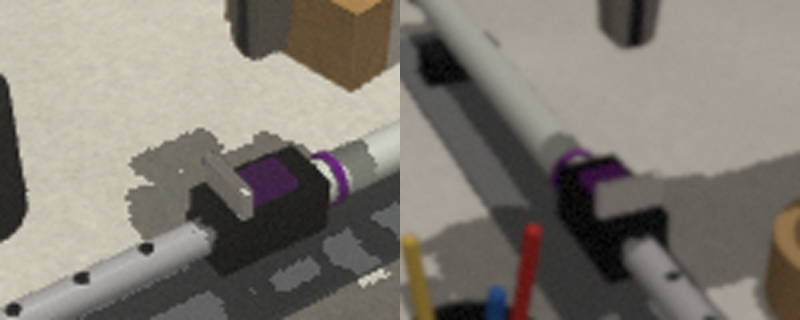

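The button's top (270,180 in the left crop) is back at z 0.071, the same as at the start. The collar is 45 mm along, inside the 28–52 mm range, so this is the very next hole, and the tool is clear.

```bash
python3 -c "
from bench import job
print(job.close_job())"
```

```text
the job is handed in; nothing more can be done
None
```

The pole is one hole shorter: the violet button has snapped up in the next hole, about 45 mm along, I saw no more than about 10 N on the collar and button, nothing else was touched, and the job was handed in at about 15 s.

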